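# Set the zoom index and fire one test frame

### The job

On the open lens module, click the black thumb lever round to the notch at the orange dot without overrunning it. Then, on the control pad, press the green frame key just until you feel it click and let it come back up: go no further, because the second stage at the bottom of its travel starts the rewind. Leave the red eject key and everything else on the bench alone.

Things in the scene. Friction and masses are not known exactly. Their poses are not given: they have to be found in the camera images.
- lens_axis (a point): Vertical axis of the lens, about which the lever turns, 55 mm above the bench, on the lens module: a fixed grey plate 230 x 230 mm, deck 22 mm high, with a black barrel 68 mm across and 84 mm high, 40 mm behind the plate's middle; lower parts (under 75 mm) beside and behind it. x points to the module's back, away from the lever; z up. It is on the left or right half of the bench.
- lever_tab (a point): Centre of the upright thumb tab at the end of the black zoom lever, 98 mm from the lens axis; moves with the lever. 26 mm long (along the lever, x axis), 12 mm thick (across it, y axis), 40 mm tall (35 to 75 mm above the bench). The arm from the lens ring to the tab is 14 mm wide, 38 to 46 mm above the bench. Push the tab sideways along its arc about the lens axis.
- zoom_lever (a joint): Lever angle, rad, growing anticlockwise from above (the tab, on the robot's side of the lens, goes to the robot's right). Sprung notches at 0, 0.21, 0.42, 0.63, 0.84, 1.05, a dot on the deck for each; the big orange dot is at 0.84. Starts in the first, second or third notch: two to four clicks to go. Past half-way it snaps by itself into the next notch; about 2 to 4 N at the tab takes it over.
- orange_mark (a point): Middle of the orange dot (20 mm across) on the module's deck, 23 mm above the bench and 133.5 mm from the lens axis; the lever points at it when it is in the right notch.
- frame_key (a joint): How far the green key is pressed, m: 0 up, 0.0105 at most. A snap dome: the push starts near 2.5 N, rises to a peak of about 8 N at 2 to 2.5 mm, then the dome gives way (the click) and the push falls to about 2 N at 5.5 mm; then it climbs: about 6 N at 7 mm, where the second stage makes, 9 N at 8 mm. Clicked once past 3.5 mm. Springs back up by itself.
- frame_key_top (a point): Centre of the top of the green frame key, 64 mm above the bench when up; moves with the key. 62 mm long (x axis), 44 mm wide (y axis), standing 20 mm above the control pad: fixed, white with a dark face, 150 x 200 mm, top 44 mm above the bench, on the half of the bench where the lens module is not. x points to the pad's back, z up.
- eject_key (a joint): How far the red eject key is pressed, m: 0 up. The same kind of key as the green one. Not to be pressed.
- eject_key_top (a point): Centre of the top of the red eject key, 96 mm beside the green one (to its right, -y, seen from the front of the pad).
- cassette_mid (a point): Centre of a loose clear plastic film cassette, 125 x 90 x 26 mm, lying flat. Bystander.
- holder_mid (a point): Centre of a loose chrome light tube holder with a white tube, 180 x 44 x 50 mm. Bystander.
- roller_mid (a point): Centre of a loose black rubber drive belt roller standing on end, 46 mm across, 82 mm tall. Bystander.
- loupe_mid (a point): Centre of a loose black loupe, 56 mm across, 60 mm tall. Bystander.
- screwdriver_grip (a point): Middle of the blue handle of a loose screwdriver 190 mm long lying flat between the robot and its work, 26 mm thick. Bystander.
- dust_brush_grip (a point): Middle of the wooden handle of a loose dust brush 180 mm long lying flat, 20 mm thick. Bystander.
Not all that is in view belongs to the job. Several things look just like the part that bears frame_key: the one meant starts farthest from the robot's base.

How it is judged:
On the way, in this order (a step that is already met when the one before it is completed fails the run):
1. the thumb lever sits in the orange-dot notch, the frame key not yet pressed (value of joint zoom_lever between 0.78 and 0.9 rad and value of joint frame_key below 0.0015 m), for 0.2 s.
2. the green frame key is pressed past its click (value of joint frame_key above 0.0035 m), for 0.1 s.
At the end, for the whole second after the job is handed in: The thumb lever rests in the orange-dot notch (within 0.06 rad of 0.84), the green frame key has been clicked (past 3.5 mm, never past 7 mm) and is back up, the red eject key is up, and the bystanders are within 20 mm of where they were (all of step 1 and value of joint eject_key below 0.0015 m and distance of each of cassette_mid, holder_mid, roller_mid, loupe_mid, screwdriver_grip, dust_brush_grip from where it was at the start of the episode below 0.02 m); the robot touches nothing.
It fails at once if the frame key is pushed on past its click to the second stage (over 7 mm) (value of joint frame_key above 0.007 m).
It fails at once if the frame key is pressed (over 3 mm) while the lever is not in the orange-dot notch (value of joint frame_key above 0.003 m and (value of joint zoom_lever below 0.74 rad or value of joint zoom_lever above 0.94 rad)).
It fails at once if the lever overruns the orange-dot notch (more than half-way to the last notch) (value of joint zoom_lever above 0.95 rad).
It fails at once if the red eject key is pressed (over 2.5 mm) (value of joint eject_key above 0.0025 m).
It fails at once if a bystander is moved by more than 20 mm (distance of any of cassette_mid, holder_mid, roller_mid, loupe_mid, screwdriver_grip, dust_brush_grip from where it was at the start of the episode above 0.02 m).
It also fails if it takes over 54 s, if anything falls off the work surface, if the arm or the gripper's body presses on something with over 40 N, if the wrist force passes 120 N, or if a joint passes its speed limit or range.

### The arm

A 6-joint arm with a two-finger parallel gripper is mounted at the origin on the work surface. World frame = base frame: x ahead of the robot, y to its left, z up, the work surface at z = 0. Lengths are in m, angles in rad, forces in N, time in s.
With the tool pointing down it reaches from about 0.425 to 0.95 m from the base axis. Payload 3.5 kg.
Tool frame: the origin (TCP) lies midway between the tips of the shut fingers; the grasp point (between the pads) lies 19 mm behind it; z points along the fingers, y is the line along which they close (so a half turn about z gives the same grasp; the last joint's range is limited). The gripper opens to 85 mm and grips with 20 to 120 N. Pads are 22 mm wide; open, the fingers measure 114 mm over their backs; the gripper's body (76 mm by 85 mm) begins 54 mm behind the grasp point. The pads swing forward as they close: fully open they stand 13 mm farther back than shut.
Start: joints at [0.988, 0.286, 1.577, -0, 1.279, -0.15], TCP at [0.283, 0.613, 0.231] pointing down, gripper open.
Joint ranges: [-2.77, 2.77], [-0.9, 2.22], [0.21, 2.48], [-1.53, 4.67], [0.24, 2.81], [-2.84, 2.84]. Speed limits (rad/s): [2.79, 2.79, 3.14, 3.14, 3.14, 3.14].

### API

Orientations are given as a unit quaternion [x, y, z, w].
In Python, from plant import ctrl gives the robot as it stands.
- The arm moves only by the tool arm_command, never from a script. Its argument "steps" is one flat list of numbers, 5 for each row, row after row: the opening in per cent of the stroke, from 0 (shut) to 100 (fully open), then the shift along the tool's x, y, z each as a share of 25 mm, from -1 to 1, then the turn about the tool's z as a share of 0.1 rad, from -1 to 1. In form: [grip, tx, ty, tz, spin, grip, tx, ty, tz, spin, ...]. A call has 1 to 8 rows; each row shifts and turns the commanded pose from where the row before left it, along the tool's axes as they then stand; what a row does not reach is not made up. A row lasts 1/12 s, in which the tool goes at most 41.7 mm and 7.16 degrees, less where a joint would pass 70% of its speed; a pose out of reach is approached as far as the arm can. A call with a number of a shift or a turn outside -1 to 1 is refused whole. A call with a gripper value outside its range is refused whole. The fingers move at their own pace and stop on an object; "squeeze" is the grip in N (left out, the last holds). Time passes only in rows, so rows that do not move let the fingers close. It gives the time, the measured TCP pose, the force, the opening and the grip force at its end, in the units of the state.
- ctrl.get_state(): the state, without advancing time (a new reading comes with each control period).
- ctrl.read_camera(name): name is "scene" or "top" or "wrist"; returns the picture (400x640x3 uint8, red, green, blue); there is no depth.
- ctrl.camera_model(name): a dict with "intrinsics" (3x3 intrinsics, pixels), "rvec" (rotation vector, rad) and "tvec" (3), from world to camera coordinates, as OpenCV has them. Camera axes: x right, y down, z forward; pixel columns grow to the right and rows downward; lengths in m; the calibration is good to about 2 mm. A picture is of the moment at which its call begins: read the wrist's pose just before it. camera_model takes no time and is no camera call; for the wrist camera it gives the pose at the moment of the call.
- ctrl.sign_off(): hands the job in; it is judged then, once.
The state is a dict: "time": time; "qpos": joint angles; "dq": joint speeds; "joint_efforts": joint torques, N m; "eef_pos": TCP position; "tcp_rot": TCP orientation; "contact_force": force on the tool from outside, world axes, zero at the start; "wrist_torque": the same for the moment, N m; "opening": opening from 0.0 (shut) to 1.0 (fully open); "finger_force": force on a finger pad.
Only numpy, scipy, OpenCV 4.12 (cv2) and the standard library are available. Lean on these libraries where they do the work, as an engineer would, in place of code of your own. Each camera call takes 0.05 s, during which the arm holds its last target. There are 200 camera calls.

## Working session

There is one attempt and no reset: what is moved stays moved. The work goes in short steps, Python scripts to look and compute and a tool call to move; the robot and the scene stay as the last step left them, time stands still between calls to the robot, and variables do not carry over. Pictures are saved under pics/ and viewed, at most 10 in all, crops included, and the job is handed in when it is done.

Besides the shell and the picture viewer there is one more tool, called after "Emit:" as name(argument=value, ...) on one line, values as JSON. arm_command: Moves the arm, as the interface text tells. Its arguments: {"type":"object","properties":{"steps":{"type":"array","items":{"type":"number"}},"squeeze":{"type":"number"}},"required":["steps"]}

```bash
mkdir -p pics
cat > h.py <<'E'
import numpy as np, cv2
from plant import ctrl
def cam(n):
    m=ctrl.camera_model(n); R=cv2.Rodrigues(np.array(m["rvec"],float))[0]
    return np.array(m["intrinsics"],float),R,np.array(m["tvec"],float).ravel()
def ray(m,uv,z):
    K,R,t=m; c=-R.T@t; d=R.T@np.linalg.solve(K,[uv[0],uv[1],1]); return c+d*(z-c[2])/d[2]
def proj(m,p):
    K,R,t=m; q=K@(R@np.array(p,float)+t); return q[:2]/q[2]
def snap(n,f):
    im=ctrl.read_camera(n); cv2.imwrite("pics/"+f,im[:,:,::-1]); return im
def st():
    s=ctrl.get_state(); print({k:np.round(s[k],4).tolist() for k in("time","eef_pos","tcp_rot","contact_force","opening","qpos")})
E
python3 - <<'E'
from h import *
for n in("top","scene"):
    snap(n,n+"0.png"); K,R,t=cam(n); print(n,K.round(1).tolist(),(-R.T@t).round(3),R.round(2).tolist())
st()
E
```

```text
top [[407.1, 0.0, 320.7], [0.0, 407.1, 202.3], [0.0, 0.0, 1.0]] [ 0.392 -0.014  1.242] [[0.02, -1.0, -0.0], [-0.99, -0.02, -0.1], [0.1, 0.0, -1.0]]
scene [[377.5, 0.0, 317.8], [0.0, 377.5, 197.4], [0.0, 0.0, 1.0]] [ 0.892 -0.363  0.96 ] [[0.69, 0.73, 0.0], [0.63, -0.6, -0.49], [-0.36, 0.34, -0.87]]
{'time': 0.1, 'eef_pos': [0.2827, 0.6123, 0.2301], 'tcp_rot': [0.2147, 0.9767, -0.001, -0.0004], 'contact_force': [-0.1267, -0.5141, -0.33], 'opening': 0.9996, 'qpos': [0.988, 0.2871, 1.578, -0.0, 1.2786, -0.15]}
```

View pics/top0.png

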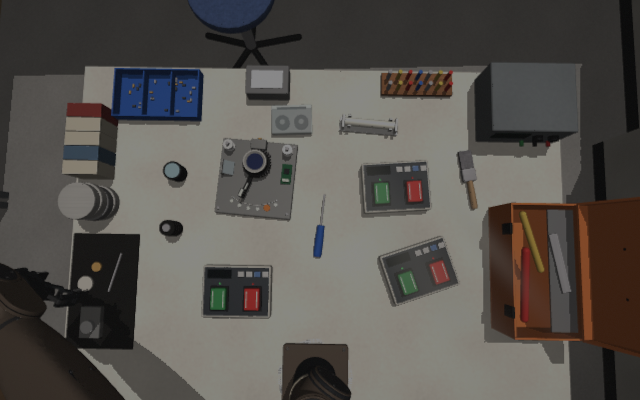

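View pics/scene0.png

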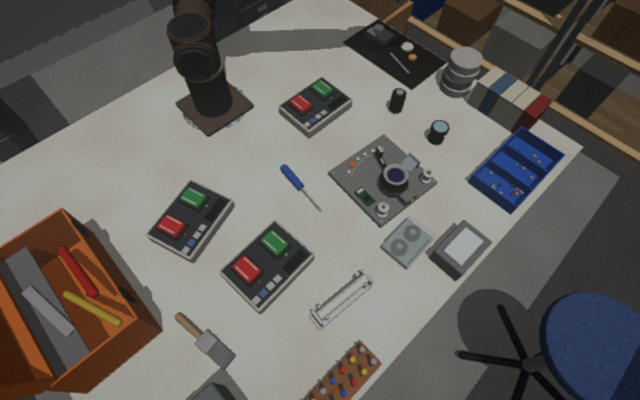

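The top view shows the lens module at about (257,178): lever tab near (244,192), orange dot near (266,207). Of the three pads, the farthest is at (395,187), with its green key at (381,193).

```bash
python3 - <<'E'
from h import *
for n,box,g in(("top",(205,125,310,230),(365,175,400,215)),("scene",(320,125,445,235),(250,220,300,265))):
    im=cv2.imread(f"pics/{n}0.png"); m=cam(n); hsv=cv2.cvtColor(im,cv2.COLOR_BGR2HSV)
    x0,y0,x1,y1=box
    cv2.imwrite(f"pics/{n}c.png",cv2.resize(im[y0:y1,x0:x1],None,fx=5,fy=5,interpolation=cv2.INTER_CUBIC))
    def comps(mask,b,z,name,mn=6):
        mk=np.zeros_like(mask); mk[b[1]:b[3],b[0]:b[2]]=mask[b[1]:b[3],b[0]:b[2]]
        k,l,s,c=cv2.connectedComponentsWithStats(mk)
        for i in range(1,k):
            if s[i,4]>=mn:
                r=cv2.minAreaRect(np.argwhere(l==i)[:,::-1].astype(np.float32)); print(n,name,s[i,4],c[i].round(1),"->",ray(m,c[i],z).round(4),[ray(m,q,z)[:2].round(3).tolist() for q in cv2.boxPoints(r)])
    comps(cv2.inRange(hsv,(5,110,90),(20,255,255)),box,.023,"orange")
    comps(cv2.inRange(hsv,(50,100,60),(85,255,255)),g,.064,"green",60)
    comps(cv2.inRange(hsv,(110,60,25),(135,255,255)),box,.084,"lensglass",20)
E
python3 - <<'E'
import cv2,numpy as np
a=cv2.imread("pics/topc.png");b=cv2.imread("pics/scenec.png")
h=400;f=lambda i:cv2.resize(i,(400,h))
cv2.imwrite("pics/both.png",np.hstack([f(a),f(b)]))
E
```

```text
top orange 34 [266.3 207.4] -> [0.4946 0.153  0.023 ] [[0.502, 0.163], [0.502, 0.145], [0.487, 0.145], [0.487, 0.163]]
top lensglass 195 [254.5 160.9] -> [0.6235 0.183  0.084 ] [[0.643, 0.205], [0.644, 0.162], [0.603, 0.161], [0.602, 0.204]]
scene orange 29 [352.2 164. ] -> [0.4963 0.153  0.023 ] [[0.485, 0.151], [0.497, 0.165], [0.507, 0.154], [0.495, 0.141]]
scene orange 7 [412. 200.] -> [0.6986 0.1881 0.023 ] [[0.697, 0.184], [0.696, 0.193], [0.7, 0.192], [0.701, 0.183]]
scene green 274 [274.  242.9] -> [ 0.5461 -0.1892  0.064 ] [[0.515, -0.21], [0.511, -0.166], [0.573, -0.165], [0.577, -0.208]]
scene lensglass 163 [395.3 174.8] -> [0.6284 0.1805 0.084 ] [[0.602, 0.18], [0.631, 0.21], [0.656, 0.18], [0.628, 0.15]]
```

View pics/topc.png

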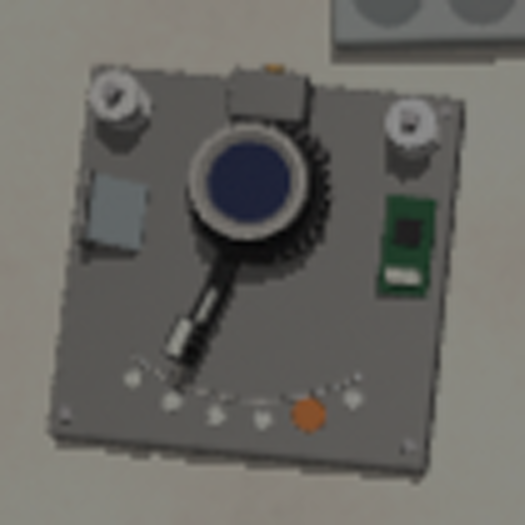

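Run:
```python
from h import *
from scipy.optimize import least_squares
m=cam("top"); px=lambda u,v:(205+(u+.5)/5-.5,125+(v+.5)/5-.5)
D=np.array([ray(m,px(*q),.023)[:2] for q in[(132,378),(171,401),(216,415),(262,419),(308,414),(352,398)]])
# dots at angle phi+0.21*i on circle 0.1335
f=lambda p:np.r_[[(p[0]-.1335*np.cos(p[2]+.21*i)-D[i,0])for i in range(6)],[(p[1]-.1335*np.sin(p[2]+.21*i)-D[i,1])for i in range(6)]]
r=least_squares(f,[.625,.182,-.6]); print("axis",r.x.round(4),"rms",np.sqrt(np.mean(r.fun**2)))
A=r.x[:2]
o=A-.1335*np.array([np.cos(r.x[2]+.84),np.sin(r.x[2]+.84)]);print("orange",o)
for uv in[(183,345),(188,330)]:
    T=ray(m,px(*uv),.075)[:2]; d=A-T; print("tab",T.round(4),np.hypot(*d),"ang",np.arctan2(d[1],d[0])-r.x[2])
for i in range(6):print(i,(A-.098*np.array([np.cos(r.x[2]+.21*i),np.sin(r.x[2]+.21*i)])).round(4))
im=cv2.imread("pics/top0.png");hsv=cv2.cvtColor(im,cv2.COLOR_BGR2HSV)
for nm,lo,hi,b in(("g",(45,60,40),(90,255,255),(365,170,400,215)),("r",(0,120,60),(8,255,255),(398,170,432,215))):
    mk=cv2.inRange(hsv,lo,hi)[b[1]:b[3],b[0]:b[2]];p=np.argwhere(mk)[:,::-1]+b[:2]
    rr=cv2.minAreaRect(p.astype(np.float32));print(nm,len(p),rr,ray(m,rr[0],.064).round(4),ray(m,p.mean(0),.064).round(4))
```

```text
axis [ 0.6246  0.185  -0.5998] rms 0.00022434158174926386
orange [0.49488818 0.15325019]
tab [0.529  0.2196] 0.10165333624947004 ang 0.2525148125206399
tab [0.5377 0.217 ] 0.09253027845743689 ang 0.24638812331807303
0 [0.5437 0.2403]
1 [0.5339 0.2223]
2 [0.5281 0.2025]
3 [0.5266 0.1821]
4 [0.5294 0.1617]
5 [0.5363 0.1424]
g 253 ((381.16595458984375, 190.9889678955078), (24.212915420532227, 14.56766128540039), 86.18592071533203) [ 0.5448 -0.1859  0.064 ] [ 0.5403 -0.186   0.064 ]
r 258 ((413.89703369140625, 189.16175842285156), (24.54288101196289, 14.955818176269531), 85.60128784179688) [ 0.5518 -0.2813  0.064 ] [ 0.5471 -0.2816  0.064 ]
```

The lever is in the second notch (0.21, measured 0.25), so three clicks are needed. The dot circle fits to 0.2 mm, and the green key is near (0.545, -0.187). I'm closing the fingers and moving to the +y side of the tab.

Emit:
arm_command(steps=[0, -1, -0.54, 0, 0, 0, -1, -0.54, 0, 0, 0, -1, -0.54, 0, 0, 0, -1, -0.54, 0, 0, 0, -1, -0.54, 0, 0, 0, -1, -0.54, 0, 0, 0, -1, -0.54, 0, 0, 0, -1, -0.54, 0, 0], squeeze=30)

```text
time: 0.77
eef_pos: [0.4197, 0.4294, 0.2307]
tcp_rot: [0.215, 0.977, -0.0, -0.0]
contact_force: [1.2, 1.5, -0.3]
opening: -0.002
finger_force: 0.0
```

Emit:
arm_command(steps=[0, -1, -0.54, 0.4, 0, 0, -1, -0.54, 0.4, 0, 0, -1, -0.54, 0.4, 0, 0, -1, -0.54, 0.4, 0, 0, -1, -0.54, 0.4, 0, 0, -1, -0.54, 0.4, 0, 0, -0.9, -0.54, 0.4, 0, 0, -0.9, -0.54, 0.4, 0])

```text
time: 1.43
eef_pos: [0.5514, 0.2497, 0.1503]
tcp_rot: [0.215, 0.977, -0.0, -0.0]
contact_force: [0.5, 0.6, 0.5]
opening: 0.002
finger_force: 0.0
```

```bash
cat >> h.py <<'E'
A=np.array([.6246,.185]); P0=-.5998
def arc(a,r=.098): return A-r*np.array([np.cos(P0+a),np.sin(P0+a)])
def go(p,z,yaw_y=None):
    """units to move to xy p, height z, with tool y at world angle yaw_y"""
    from scipy.spatial.transform import Rotation as Ro
    s=ctrl.get_state(); R=Ro.from_quat(s["tcp_rot"]).as_matrix()
    d=R.T@(np.r_[p,z]-s["eef_pos"])/.025; c=np.arctan2(R[1,1],R[0,1])
    print("units",d.round(2),"spin",None if yaw_y is None else round(-(yaw_y-c)/.1,2),"yaw",round(c,3))
E
python3 - <<'E'
from h import *
st(); go(arc(-.15),.055,np.pi/2+P0+.21)
snap("top","t1.png");m=cam("top");print(proj(m,[*arc(-.15),.15]))
im=cv2.imread("pics/t1.png");cv2.imwrite("pics/t1c.png",cv2.resize(im[100:250,190:340],None,fx=4,fy=4))
E
```

```text
{'time': 1.4333, 'eef_pos': [0.5514, 0.2497, 0.1503], 'tcp_rot': [0.2149, 0.9766, -0.0002, -0.0004], 'contact_force': [0.4558, 0.5993, 0.5354], 'opening': 0.0018, 'qpos': [0.2577, 0.2132, 1.8196, 0.0, 1.1097, -0.88]}
units [-0.02  0.1   3.81] spin -0.43 yaw 1.138
[224.23227657 181.32658383]
```

Emit:
arm_command(steps=[0, 0, 0.3, 0.5, -0.4, 0, 0, 0, 0.8, 0, 0, 0, 0, 0.8, 0, 0, 0, 0, 0.8, 0, 0, 0, 0, 0.8, 0, 0, 0, 0, 0, 0])

```text
time: 1.98
eef_pos: [0.5504, 0.2568, 0.0535]
tcp_rot: [0.195, 0.981, -0.002, -0.004]
contact_force: [-0.5, -0.5, -0.4]
opening: -0.004
finger_force: 0.0
```

Run:
```python
from h import *
st()
for a in(0,.2,.4,.55,.6): go(arc(a),.055,np.pi/2+P0+a+.1)
snap("scene","s1.png");im=cv2.imread("pics/s1.png");cv2.imwrite("pics/s1c.png",cv2.resize(im[90:240,300:450],None,fx=4,fy=4))
```

```text
{'time': 1.9833, 'eef_pos': [0.5504, 0.2568, 0.0535], 'tcp_rot': [0.1952, 0.9808, -0.0022, -0.0044], 'contact_force': [-0.468, -0.4803, -0.3645], 'opening': -0.004, 'qpos': [0.2697, 0.3477, 1.8532, -0.0, 0.9506, -0.9082]}
units [-0.01 -0.71 -0.05] spin 1.07 yaw 1.178
units [ 0.08 -1.49 -0.05] spin -0.93 yaw 1.178
units [ 0.   -2.27 -0.04] spin -2.93 yaw 1.178
units [-0.15 -2.84 -0.04] spin -4.43 yaw 1.178
units [-0.22 -3.02 -0.04] spin -4.93 yaw 1.178
```

View pics/s1c.png

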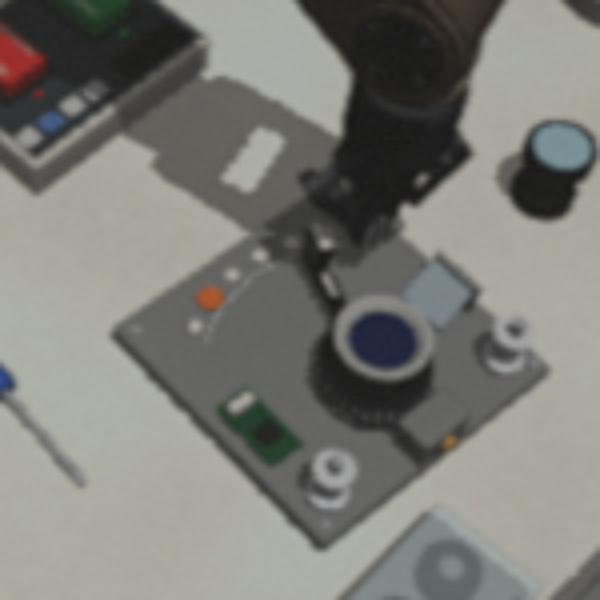

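The shut fingers are beside the tab on its +y side, at about (320,245) in the crop, and clear of it. I'll push in short stages and check the force as I go.

Emit:
arm_command(steps=[0, 0, -0.25, 0, 0, 0, 0, -0.25, 0, 0, 0, 0, -0.25, 0, 0, 0, 0, -0.15, 0, 0])

```text
time: 2.37
eef_pos: [0.5466, 0.2373, 0.0606]
tcp_rot: [0.196, 0.981, 0.002, 0.002]
contact_force: [1.5, 6.3, -0.5]
opening: -0.001
finger_force: 3.4
```

Emit:
arm_command(steps=[0, 0, -0.15, 0, -0.3, 0, 0, -0.15, 0, -0.3, 0, 0, -0.15, 0, -0.3, 0, 0, -0.15, 0, -0.3])

```text
time: 2.7
eef_pos: [0.5407, 0.2227, 0.0599]
tcp_rot: [0.135, 0.991, 0.0, 0.001]
contact_force: [-0.1, -0.4, 0.1]
opening: -0.0
finger_force: 0.0
```

Run:
```python
from h import *
st()
s=ctrl.get_state();d=A-s["eef_pos"][:2];print("alpha",np.arctan2(d[1],d[0])-P0,np.hypot(*d))
for a in(.2,.4,.5,.55,.6): go(arc(a),.055,np.pi/2+P0+a+.1)
snap("top","t2.png");im=cv2.imread("pics/t2.png");cv2.imwrite("pics/t2c.png",cv2.resize(im[130:230,205:305],None,fx=5,fy=5,interpolation=cv2.INTER_CUBIC))
```

```text
{'time': 2.7, 'eef_pos': [0.5407, 0.2227, 0.0599], 'tcp_rot': [0.1352, 0.9908, 0.0002, 0.0008], 'contact_force': [-0.0897, -0.3998, 0.0715], 'opening': -0.0002, 'qpos': [0.2173, 0.2895, 1.9151, -0.0001, 0.9354, -1.0822]}
alpha 0.1777860047127846 0.09197837290244326
units [ 0.25 -0.05  0.2 ] spin 0.29 yaw 1.3
units [ 0.27 -0.83  0.2 ] spin -1.71 yaw 1.3
units [ 0.23 -1.22  0.2 ] spin -2.71 yaw 1.3
units [ 0.19 -1.41  0.2 ] spin -3.21 yaw 1.3
units [ 0.14 -1.6   0.2 ] spin -3.71 yaw 1.3
```

View pics/t2c.png

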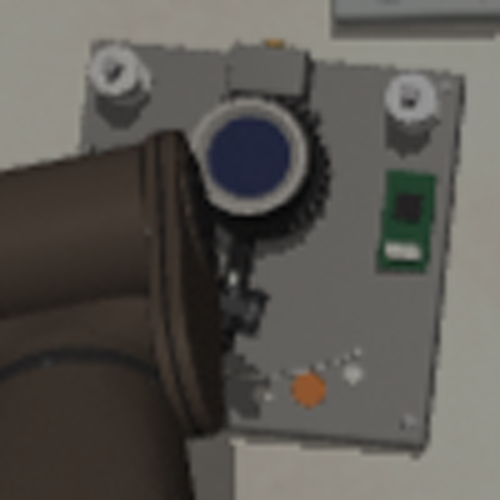

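Force is back to zero and the lever has moved one notch, to about 0.42. I'm pushing on through the next click.

Emit:
arm_command(steps=[0, 0.08, -0.16, 0.05, -0.35, 0, 0.08, -0.16, 0.05, -0.35, 0, 0.08, -0.16, 0.05, -0.35, 0, 0, -0.16, 0, -0.35, 0, 0, -0.12, 0, -0.3])

```text
time: 3.17
eef_pos: [0.5312, 0.2056, 0.0562]
tcp_rot: [0.051, 0.999, 0.0, 0.001]
contact_force: [-0.6, -0.4, -0.6]
opening: -0.002
finger_force: 0.0
```

Run:
```python
from h import *
st()
s=ctrl.get_state();d=A-s["eef_pos"][:2];print("alpha",np.arctan2(d[1],d[0])-P0,np.hypot(*d))
for a in(.5,.55,.6): go(arc(a),.058,np.pi/2+P0+a+.1)
```

```text
{'time': 3.1667, 'eef_pos': [0.5312, 0.2056, 0.0562], 'tcp_rot': [0.0509, 0.9987, 0.0002, 0.0009], 'contact_force': [-0.6154, -0.4198, -0.5791], 'opening': -0.0024, 'qpos': [0.1912, 0.2658, 1.9536, -0.0001, 0.9203, -1.2777]}
alpha 0.3828416872529339 0.09562334249874481
units [ 0.12 -0.45 -0.07] spin -1.02 yaw 1.469
units [ 0.11 -0.64 -0.07] spin -1.52 yaw 1.469
units [ 0.1  -0.84 -0.07] spin -2.02 yaw 1.469
```

Emit:
arm_command(steps=[0, 0.03, -0.12, 0, -0.3, 0, 0.03, -0.12, 0, -0.3, 0, 0.03, -0.12, 0, -0.3, 0, 0, -0.12, 0, -0.3])

```text
time: 3.5
eef_pos: [0.5288, 0.195, 0.0562]
tcp_rot: [-0.009, 1.0, 0.002, 0.002]
contact_force: [2.2, 4.1, -0.7]
opening: 0.001
finger_force: 1.6
```

Emit:
arm_command(steps=[0, 0, -0.06, 0, -0.15, 0, 0, -0.06, 0, -0.15, 0, 0, 0, 0, 0])

```text
time: 3.75
eef_pos: [0.5279, 0.1904, 0.0554]
tcp_rot: [-0.023, 1.0, -0.0, 0.0]
contact_force: [0.8, 0.2, 0.6]
opening: -0.004
finger_force: 0.0
```

Run:
```python
from h import *
st()
s=ctrl.get_state();d=A-s["eef_pos"][:2];print("alpha",np.arctan2(d[1],d[0])-P0,np.hypot(*d))
snap("scene","s2.png");im=cv2.imread("pics/s2.png");cv2.imwrite("pics/s2c.png",cv2.resize(im[120:220,320:420],None,fx=5,fy=5,interpolation=cv2.INTER_CUBIC))
```

```text
{'time': 3.75, 'eef_pos': [0.5279, 0.1904, 0.0554], 'tcp_rot': [-0.0235, 0.9997, -0.0003, 0.0], 'contact_force': [0.8361, 0.1705, 0.5956], 'opening': -0.0042, 'qpos': [0.1657, 0.2516, 1.9733, -0.0007, 0.9168, -1.4517]}
alpha 0.5436334834301438 0.09683817160769244
```

View pics/s2c.png

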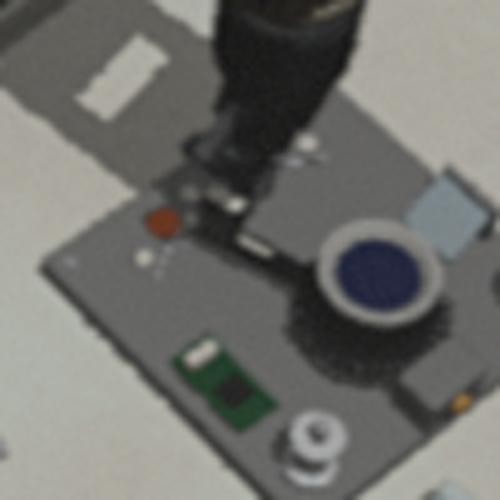

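The lever now appears to point at the orange dot (dot at (163,222), tab at about (215,205)), and the force is gone. I'm retracting, rising and moving toward the pad, and will check it with the top camera.

Emit:
arm_command(steps=[0, 0, 0.3, 0, 0, 0, 0, 0.3, -0.3, 0, 0, 0, 0, -1, 0, 0, 0, 0, -1, 0, 0, 0, 0, -1, 0, 0, 0, 0, -1, 0, 0, 0, -0.5, -0.3, 0, 0, 0, -1, 0, 0])

```text
time: 4.47
eef_pos: [0.5307, 0.1701, 0.1738]
tcp_rot: [-0.025, 1.0, 0.001, 0.003]
contact_force: [0.2, 0.4, 0.1]
opening: 0.001
finger_force: 0.0
```

Emit:
arm_command(steps=[0, 0, -1, 0, 0, 0, 0, -1, 0, 0, 0, 0, -1, 0, 0, 0, 0, -1, 0, 0, 0, 0, -1, 0, 0, 0, 0, -1, 0, 0, 0, 0, -1, 0, 0, 0, 0, -1, 0, 0])

```text
time: 5.13
eef_pos: [0.5377, -0.0327, 0.1694]
tcp_rot: [-0.024, 1.0, 0.0, -0.001]
contact_force: [0.0, 0.7, -0.9]
opening: 0.001
finger_force: 0.0
```

Emit:
arm_command(steps=[0, 0, -1, 0, 0, 0, 0, -1, 0, 0, 0, 0, -1, 0, 0, 0, 0, -1, 0, 0, 0, 0, -1, 0, 0, 0, 0, 0, 0, 0])

```text
time: 5.63
eef_pos: [0.5439, -0.1602, 0.1696]
tcp_rot: [-0.022, 1.0, -0.001, -0.0]
contact_force: [0.8, 0.1, 0.5]
opening: 0.0
finger_force: 0.0
```

Run:
```python
from h import *
st(); go((.545,-.187),.075)
snap("top","t3.png");w=snap("wrist","w3.png");im=cv2.imread("pics/t3.png")
a=cv2.resize(im[130:230,205:305],(400,400),interpolation=cv2.INTER_CUBIC)
b=cv2.resize(w[:,:,::-1],(400,250));b=np.vstack([b,np.zeros((150,400,3),np.uint8)])
cv2.imwrite("pics/c3.png",np.hstack([a,b]))
m=cam("wrist");
for p in[(.545,-.187,.064),(.5415,-.283,.064),(.576,-.209,.064),(.514,-.165,.064)]:print(proj(m,p).round(1))
```

```text
{'time': 5.6333, 'eef_pos': [0.5439, -0.1602, 0.1696], 'tcp_rot': [-0.0218, 0.9998, -0.0009, -0.0002], 'contact_force': [0.8048, 0.1415, 0.4787], 'opening': 0.0005, 'qpos': [-0.4645, 0.1095, 1.8999, -0.0019, 1.1319, -2.078]}
units [ 0.   -1.07  3.79] spin None yaw 1.614
[281.9 195.7]
[163.  186.5]
[255.4 229.9]
[310.3 159.1]
```

View pics/c3.png

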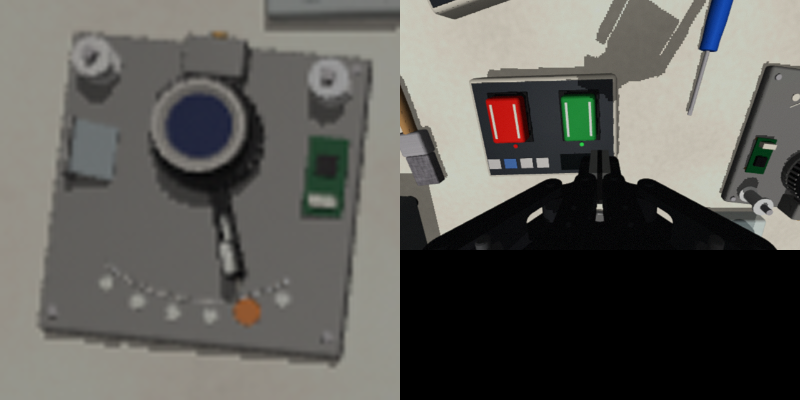

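The lever is at the orange dot (lever end at (235,275), dot at (247,311)). The wrist view puts the green key at about (286,189) full-res, which agrees with the projection to within 6 mm. I'm moving above it and descending.

Emit:
arm_command(steps=[0, 0.1, -0.5, 0.5, 0, 0, 0.05, -0.5, 0.8, 0, 0, 0, 0, 0.8, 0, 0, 0, 0, 0.8, 0, 0, 0, 0, 0.5, 0, 0, 0, 0, 0.2, 0, 0, 0, 0, 0, 0, 0, 0, 0, 0, 0])

```text
time: 6.4
eef_pos: [0.542, -0.1812, 0.0803]
tcp_rot: [-0.024, 1.0, -0.0, 0.0]
contact_force: [0.2, -0.6, -0.4]
opening: 0.0
finger_force: 0.0
```

Run:
```python
from h import *
st(); go((.541,-.185),.064)
w=snap("wrist","w4.png");m=cam("wrist")
hsv=cv2.cvtColor(w,cv2.COLOR_RGB2HSV);mk=cv2.inRange(hsv,(50,120,60),(80,255,255))
k,l,s,c=cv2.connectedComponentsWithStats(mk)
for i in range(1,k):
    if s[i,4]>300: print(s[i],c[i],ray(m,c[i],.064).round(4),ray(m,s[i,:2],.064).round(3),ray(m,s[i,:2]+s[i,2:4],.064).round(3))
for _ in range(4): ctrl.read_camera("top"); q=ctrl.get_state(); print(q["eef_pos"].__getitem__(2),np.round(q["contact_force"],2))
```

```text
{'time': 6.4, 'eef_pos': [0.542, -0.1812, 0.0803], 'tcp_rot': [-0.0239, 0.9997, -0.0001, 0.0001], 'contact_force': [0.196, -0.5834, -0.401], 'opening': 0.0003, 'qpos': [-0.5, 0.2336, 1.9402, -0.0001, 0.9674, -2.1187]}
units [ 0.05 -0.15  0.65] spin None yaw 1.619
[ 270  184   81  102 4431] [308.10020311 217.73482284] [ 0.5293 -0.188   0.064 ] [ 0.512 -0.208  0.064] [ 0.57  -0.162  0.064]
0.08148311566299038 [-0.14  0.34  0.56]
0.08158122961841799 [ 0.1  -0.15  0.6 ]
0.08150984115231194 [-0.55  0.29 -0.06]
0.08131857002665091 [-0.29 -0.38  0.09]
```

Emit:
arm_command(steps=[0, 0.04, -0.14, 0.2, 0, 0, 0, 0, 0.2, 0, 0, 0, 0, 0.08, 0, 0, 0, 0, 0.04, 0, 0, 0, 0, 0, 0, 0, 0, 0, 0, 0])

```text
time: 7.15
eef_pos: [0.5408, -0.1848, 0.0669]
tcp_rot: [-0.024, 1.0, 0.0, -0.0]
contact_force: [-0.7, -0.2, -0.5]
opening: -0.0
finger_force: 0.0
```

Emit:
arm_command(steps=[0, 0, 0, 0.02, 0, 0, 0, 0, 0.02, 0, 0, 0, 0, 0.02, 0, 0, 0, 0, 0, 0])

```text
time: 7.48
eef_pos: [0.5409, -0.1848, 0.0656]
tcp_rot: [-0.024, 1.0, -0.0, -0.0]
contact_force: [0.6, -0.5, 0.5]
opening: 0.004
finger_force: 0.0
```

Emit:
arm_command(steps=[0, 0, 0, 0.02, 0, 0, 0, 0, 0.02, 0, 0, 0, 0, 0, 0])

```text
time: 7.73
eef_pos: [0.5408, -0.1848, 0.0645]
tcp_rot: [-0.024, 1.0, 0.0, -0.0]
contact_force: [0.6, 0.4, -0.6]
opening: -0.002
finger_force: 0.0
```

Emit:
arm_command(steps=[0, 0, 0, 0.02, 0, 0, 0, 0, 0.02, 0, 0, 0, 0, 0, 0])

```text
time: 7.98
eef_pos: [0.541, -0.1849, 0.0639]
tcp_rot: [-0.024, 1.0, -0.0, -0.0]
contact_force: [-1.5, -0.2, 2.2]
opening: -0.002
finger_force: 1.1
```

Emit:
arm_command(steps=[0, 0, 0, 0.02, 0, 0, 0, 0, 0, 0])

```text
time: 8.15
eef_pos: [0.541, -0.1849, 0.0635]
tcp_rot: [-0.024, 1.0, -0.0, -0.0]
contact_force: [-1.8, 0.7, 4.1]
opening: -0.0
finger_force: 1.9
```

Emit:
arm_command(steps=[0, 0, 0, 0.02, 0, 0, 0, 0, 0, 0])

```text
time: 8.32
eef_pos: [0.541, -0.1849, 0.0631]
tcp_rot: [-0.024, 1.0, -0.0, -0.0]
contact_force: [-2.1, 1.5, 5.0]
opening: 0.001
finger_force: 2.5
```

Contact came at z ≈ 0.064, as expected. I'm continuing in 0.5 mm steps.

Emit:
arm_command(steps=[0, 0, 0, 0.02, 0, 0, 0, 0, 0.02, 0, 0, 0, 0, 0, 0])

```text
time: 8.57
eef_pos: [0.541, -0.1849, 0.0625]
tcp_rot: [-0.024, 1.0, 0.0, -0.0]
contact_force: [-2.4, 1.0, 7.4]
opening: -0.002
finger_force: 3.5
```

Emit:
arm_command(steps=[0, 0, 0, 0.02, 0, 0, 0, 0, 0, 0])

```text
time: 8.73
eef_pos: [0.541, -0.1849, 0.0622]
tcp_rot: [-0.024, 1.0, 0.0, -0.0]
contact_force: [-3.6, 1.0, 7.4]
opening: -0.004
finger_force: 3.8
```

Emit:
arm_command(steps=[0, 0, 0, 0.02, 0, 0, 0, 0, 0, 0])

```text
time: 8.9
eef_pos: [0.541, -0.1849, 0.0618]
tcp_rot: [-0.024, 1.0, 0.0, -0.0]
contact_force: [-4.3, 1.7, 8.0]
opening: 0.001
finger_force: 4.0
```

Emit:
arm_command(steps=[0, 0, 0, 0.02, 0, 0, 0, 0, 0, 0])

```text
time: 9.07
eef_pos: [0.541, -0.1849, 0.0613]
tcp_rot: [-0.024, 1.0, -0.0, -0.0]
contact_force: [-3.4, 2.0, 7.9]
opening: 0.001
finger_force: 3.9
```

Emit:
arm_command(steps=[0, 0, 0, 0.02, 0, 0, 0, 0, 0, 0])

```text
time: 9.23
eef_pos: [0.541, -0.1849, 0.0608]
tcp_rot: [-0.024, 1.0, 0.0, -0.0]
contact_force: [-3.3, 2.7, 8.1]
opening: 0.004
finger_force: 4.0
```

Emit:
arm_command(steps=[0, 0, 0, 0.02, 0, 0, 0, 0, 0, 0])

```text
time: 9.4
eef_pos: [0.541, -0.1849, 0.0601]
tcp_rot: [-0.024, 1.0, -0.0, -0.0]
contact_force: [-2.9, 0.8, 6.8]
opening: -0.003
finger_force: 3.4
```

Force is falling, so the dome is giving way at about 3.8 mm. One more small step, then hold.

Emit:
arm_command(steps=[0, 0, 0, 0.02, 0, 0, 0, 0, 0, 0])

```text
time: 9.57
eef_pos: [0.541, -0.1849, 0.0594]
tcp_rot: [-0.024, 1.0, -0.0, -0.0]
contact_force: [-2.1, 0.2, 5.1]
opening: -0.002
finger_force: 2.5
```

Emit:
arm_command(steps=[0, 0, 0, 0.015, 0, 0, 0, 0, 0, 0, 0, 0, 0, 0, 0, 0, 0, 0, 0, 0])

```text
time: 9.9
eef_pos: [0.5409, -0.1848, 0.0581]
tcp_rot: [-0.024, 1.0, -0.0, 0.0]
contact_force: [-0.6, 0.3, 2.2]
opening: -0.002
finger_force: 1.1
```

The force is down to 2.2 N, which puts the key at about 5.5 mm. That is past the click and short of the second stage, so I'm retracting.

Emit:
arm_command(steps=[0, 0, 0, -0.2, 0, 0, 0, 0, -0.5, 0, 0, 0, 0, -1, 0, 0, 0, 0, -1, 0, 0, 0, 0, -1, 0, 0, 0, 0, -1, 0, 0, 0, 0, 0, 0, 0, 0, 0, 0, 0])

```text
time: 10.57
eef_pos: [0.5422, -0.1855, 0.1785]
tcp_rot: [-0.024, 1.0, -0.001, 0.002]
contact_force: [0.2, -0.9, -0.3]
opening: -0.003
finger_force: 0.0
```

Run:
```python
from h import *
st(); t=snap("top","t5.png"); w=snap("wrist","w5.png")
b=cv2.resize(w[:,:,::-1],(400,250));b=np.vstack([b,np.zeros((150,400,3),np.uint8)])
cv2.imwrite("pics/c5.png",np.hstack([cv2.resize(t[130:230,205:305,::-1],(400,400)),b]))
```

```text
{'time': 10.5667, 'eef_pos': [0.5422, -0.1855, 0.1785], 'tcp_rot': [-0.0237, 0.9997, -0.0014, 0.0024], 'contact_force': [0.2401, -0.9316, -0.3152], 'opening': -0.0027, 'qpos': [-0.5066, 0.11, 1.8818, -0.0, 1.1442, -2.1248]}
```

View pics/c5.png

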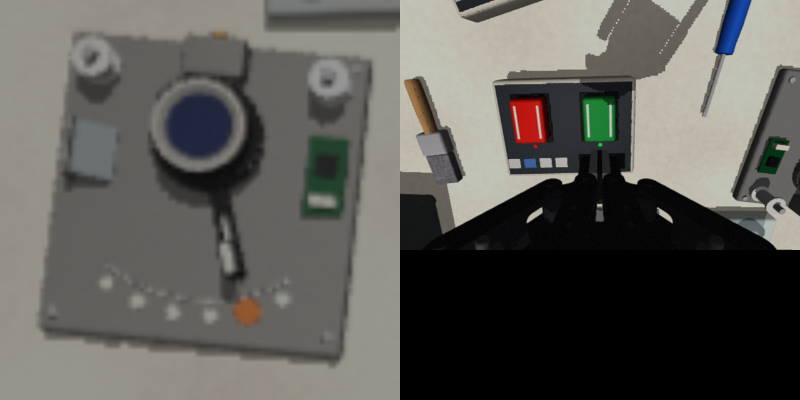

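The lever is still at the orange dot (247,311), the green key is back up at (600,119), and the arm is clear of everything. I'm handing in.

```bash
python3 -c "
from plant import ctrl
print(ctrl.sign_off())"
```

```text
the job is handed in; nothing more can be done
None
```

I clicked the lever round three notches to the orange dot, pressed the green key past its click to about 5.5 mm and let it back up, and handed the job in at about 10.7 s; no verdict was returned.

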